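# Unscrew the captive screw of a backup-drive box and draw out its tray

### The arm

A 7-joint arm with a two-finger parallel gripper is mounted at the origin on the work surface; the furniture and walls round the work are solid. World frame = base frame: x ahead of the robot, y to its left, z up, the work surface at z = 0. Lengths are in m, angles in rad, forces in N, time in s.
With the tool pointing down it reaches from about 0.4 to 0.875 m from the base axis. Payload 19.3 kg.
Tool frame: the origin (TCP) lies between the finger pads; the fingertips stand 8 mm ahead of it and the grasp point (between the pads) lies 11 mm behind it; z points along the fingers, y is the line along which they close (so a half turn about z gives the same grasp; the last joint's range is limited). The gripper opens to 85 mm and grips with 20 to 120 N. Pads are 22 mm wide; open, the fingers measure 114 mm over their backs; the gripper's body (76 mm by 85 mm) begins 54 mm behind the grasp point. The pads swing forward as they close: fully open they stand 13 mm farther back than shut.
Start: joints at [-1.262, 0.521, -0.036, 1.599, 0.021, 1.021, -0.113], TCP at [0.231, 0.581, 0.239] pointing down, gripper open.
Joint ranges: [-2.91, 2.91], [-0.3, 2.13], [-1.5, 1.42], [0.17, 2.43], [-1.26, 4.41], [0.16, 1.93], [-2.52, 2.52]. Speed limits (rad/s): [1.89, 1.89, 2.39, 2.39, 3.01, 3.01, 3.01].

### API

Orientations are given as a unit quaternion [x, y, z, w].
In Python, from workcell import observe, read_camera, calibration, close_job gives the robot as it stands.
- The arm moves only by the tool play_rows, never from a script. Its argument "steps" is a list of rows, each an object with "dp": the shift along the world's x, y, z in units of 40 mm (1.0 is 40 mm), a list of three; "turn": the turn about the world's z in degrees. In form: [{"dp": [x, y, z], "turn": turn}, ...]. A call has exactly 10 rows; each row is the pose to reach, as a shift and turn from the pose commanded when the call began; what a row does not reach only later rows make up. A row lasts 1/10 s, in which the tool goes at most 50 mm and 8.59 degrees, less where a joint would pass 70% of its speed; a pose out of reach is approached as far as the arm can. A call with a gripper value outside its range is refused whole. "hand" is the opening, from 0 (shut) to 1 (fully open), set as the call begins (left out, the last holds). The fingers move at their own pace and stop on an object; the grip force is fixed at half the most. Time passes only in rows, so rows that repeat a pose let the fingers close, or fill a call up. It gives the time, the measured TCP pose, the force, the opening and the grip force at its end, in the units of the state.
- observe(): the state, without advancing time (a new reading comes with each control period).
- read_camera(name): name is "scene" or "top"; returns (picture, depth): 420x560x3 uint8, blue, green, red; 420x560 float32, m along the optical axis (not along the pixel's ray), 0 where there is no reading.
- calibration(name): a dict with "fx", "fy", "cx", "cy" (pixels), "world_to_cam" (4x4, takes a point from world to camera coordinates). Camera axes: x right, y up, looking along -z (the intrinsics and any distortion apply to the point x, -y, -z); pixel columns grow to the right and rows downward; lengths in m; the calibration is good to about 2 mm. A picture is of the moment at which its call begins. calibration takes no time and is no camera call.
- close_job(): hands the job in; it is judged then, once.
The state is a dict: "time_s": time; "joint_pos": joint angles; "qvel": joint speeds; "tau": joint torques, N m; "tcp_pos": TCP position; "tool_rot": TCP orientation; "ft_force": force on the tool from outside, world axes, zero at the start; "ft_torque": the same for the moment, N m; "grip_width": finger opening in m; "grasp_force": force on a finger pad.
Only numpy, scipy, OpenCV 4.12 (cv2) and the standard library are available. Lean on these libraries where they do the work, as an engineer would, in place of code of your own. Each camera call takes 0.05 s, during which the arm holds its last target. There are 200 camera calls.

### The job

Release the drive tray of the little grey backup-drive box: pull its spring-loaded captive screw gently up, turn it counter-clockwise while pulling until its thread catches, and unscrew it gently, without straining the thread, until it stops fully out and stays there. Then draw the tray out of the bay by its blue tab by about 6 cm, so that it still rests in the bay, and let go. Leave the other things on the desk alone.

Things in the scene. Friction and masses are not known exactly. Their poses are not given: they have to be found in the camera images.
- storage_box: Grey and black backup-drive box, fixed on the desk, 180 long (its x) x 116 wide x 74 high. Origin under its centre; x runs from the bay's mouth (open side, x = -90) to its back, z up. On its flat top stands the aluminium screw knob, its upright axis at x = +20, y = 0.
- captive_screw: Captive screw of the box: upright round knurled aluminium knob, 27 diameter, 28 high, top 106 above the desk at rest, underside 4 above the box's top. Origin on its axis, 32 below the knob's top. A spring draws it down: 2 N at rest, 0.25 N more per mm raised. Not raised, it turns idly. In the thread friction (0.07 N m) holds it where it is let go; before that it springs back down.
- knob_top (a point): Centre of the top face of the screw's knob, on its axis: 106 above the desk at rest, about 117 when just in the thread, about 122.5 when the screw is fully out and let go.
- thread_start (a point): Start of the thread, out of sight, on the screw's axis 21 below the box's top. Pulled up about 4.5 mm, the screw's tooth meets a plate with one gap, 0.25 to 0.75 rad counter-clockwise (from above) of where the screw stands at the start and 0.45 rad wide. Only in this gap can the screw be raised on, to about 12 mm, into the thread; turned past the gap too low, the tooth meets its side wall.
- thread_end (a point): End of the thread, out of sight, on the screw's axis 13 below the box's top. In the thread, after 0.1 to 0.55 rad level, turning counter-clockwise raises the screw 4.3 mm per rad (1.5 mm axial play) from about 11.5 to 17 mm; then level for 0.3 rad to a firm end stop. From the screw's start to the end stop: 2.5 to 3.0 rad.
- thread_insert: Threaded insert inside the box below the knob, out of sight, in rubber: it yields 1 mm per 8 N up or down and 0.1 rad per 0.1 N m round. Origin on the screw's axis at the box's top. The screw's tooth works on it 13 from the axis. More than 30 N from the tooth damages it: pull with 6 to 12 N in all, spring included, and stop turning when the torque passes about 0.2 N m.
- drive_tray: Loose aluminium drive tray (about 0.35 kg) in the bay, black front panel 108 wide; axes as the box's; origin on the box's z axis and 6 above its origin when shut. Slides straight out along its own -x, toward the bay's mouth; 168 long inside the bay, 2 side play, sliding easily. The screw's tail holds it until the screw is raised by 14 mm.
- tray_tab (a point): Centre of the top edge of the tray's blue pull tab, 58 above the desk. The tab stands out from the front panel: 36 long along the tray's x (panel side at +18 from this point), 18 thick along the tray's y, 44 high. To be pinched from above across its thickness.
- sticky_notes: Bystander: pad of yellow sticky notes, 79 x 79 x 22, loose; origin under its centre.
- glue_stick: Bystander: upright glue stick with red cap, 27 across, 87 high, loose; origin under its centre.

How it is judged:
On the way, in this order (a step that is already met when the one before it is completed fails the run):
1. the screw is pulled up into its thread (raised more than 10 mm) while the tray is still shut (z of knob_top in the frame of storage_box above 0.116 m and x of drive_tray in the frame of storage_box above -0.008 m), for 0.1 s.
2. the screw is unscrewed fully out (raised more than 15 mm) and let go, while the tray is still shut (z of knob_top in the frame of storage_box above 0.121 m and contact force between the fingers and captive_screw below 0.1 N and x of drive_tray in the frame of storage_box above -0.008 m), for 0.2 s.
At the end, for the whole second after the job is handed in: The screw stays fully out (raised by more than 15 of its 17 mm), and the tray stands 45 to 80 mm out of the bay, level, resting in the bay and at rest (z of knob_top in the frame of storage_box above 0.121 m and x of drive_tray in the frame of storage_box between -0.08 and -0.045 m and angle between drive_tray's own z axis and vertical below 0.06 rad and z of drive_tray in the frame of storage_box between 0.002 and 0.012 m and linear speed of drive_tray below 0.01 m/s); the robot touches nothing.
It fails at once if the thread is strained: more than 30 N between screw and thread insert (contact force between captive_screw and thread_insert above 30 N).
It fails at once if the tray is forced against the screw's tail (more than 15 N) (contact force between captive_screw and drive_tray above 15 N).
It fails at once if a bystander is moved by more than 20 mm (distance of any of sticky_notes, glue_stick from where it was at the start of the episode above 0.02 m).
It also fails if it takes over 72 s, if anything falls off the work surface, if the arm or the gripper's body presses on something with over 40 N, if the wrist force passes 120 N, or if a joint passes its speed limit or range.

## Working session

There is one attempt and no reset: what is moved stays moved. The work goes in short steps, Python scripts to look and compute and a tool call to move; the robot and the scene stay as the last step left them, time stands still between calls to the robot, and variables do not carry over. Pictures are saved under pics/ and viewed, at most 10 in all, crops included, and the job is handed in when it is done.

Besides the shell and the picture viewer there is one more tool, called after "Request:" by a JSON object that holds its "api" and its "payload", one argument or row to a line. play_rows: Moves the arm, as the interface text tells. Its arguments: {"type":"object","properties":{"steps":{"type":"array","items":{"type":"object","properties":{"dp":{"type":"array","items":{"type":"number"}},"turn":{"type":"number"}}}},"hand":{"type":"number"}},"required":["steps"]}

```bash
mkdir -p pics; cat > h.py <<'E'
import numpy as np, cv2
from workcell import observe, read_camera, calibration, close_job
def snap(n,f):
    p,d=read_camera(n); cv2.imwrite(f'pics/{f}.png',p); np.save(f'pics/{f}.npy',d); return p,d
def w(n,d,u,v,r=1):
    c=calibration(n); b=d[v-r:v+r+1,u-r:u+r+1]; z=np.median(b[b>0])
    P=np.array([(u-c['cx'])/c['fx']*z,-(v-c['cy'])/c['fy']*z,-z,1])
    return (np.linalg.inv(c['world_to_cam'])@P)[:3]
def s():
    o=observe()
    for k in o: print(k,np.round(o[k],4))
E
python3 - <<'E'
from h import *
snap('top','t0'); snap('scene','s0'); s()
c=calibration('top'); print(c)
E
```

```text
time_s 0.1
joint_pos [-1.2622  0.522  -0.0364  1.5999  0.0212  1.0211 -0.1128]
qvel [ 0.0012  0.0008 -0.     -0.0018 -0.0002  0.0002  0.0003]
tau [ 3.40000e-03 -9.28480e+01  1.98370e+00 -3.70531e+01  1.81000e-02
  5.40000e-03 -0.00000e+00]
tcp_pos [0.231  0.5804 0.2388]
tool_rot [ 1.883e-01  9.821e-01 -5.000e-04 -1.000e-04]
ft_force [ 0.2223  0.4073 -1.1539]
ft_torque [ 0.0209  0.0122 -0.0331]
grasp_force 0.0
grip_width 0.0858
{'fx': 439.8793156716142, 'fy': 439.8793156716142, 'cx': 278.8221428593067, 'cy': 212.02495158326812, 'world_to_cam': array([[-0.02110637, -0.99972588, -0.01013369,  0.11488763],
       [ 0.99887328, -0.02151713,  0.04229882, -0.41218341],
       [-0.04250527, -0.0092295 ,  0.99905361, -0.92064049],
       [ 0.        ,  0.        ,  0.        ,  1.        ]])}
```

View pics/t0.png

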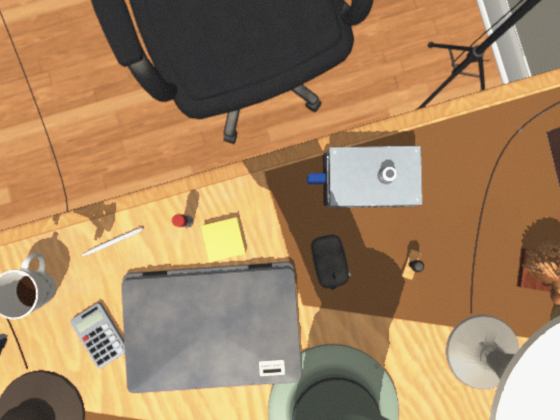

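View pics/s0.png

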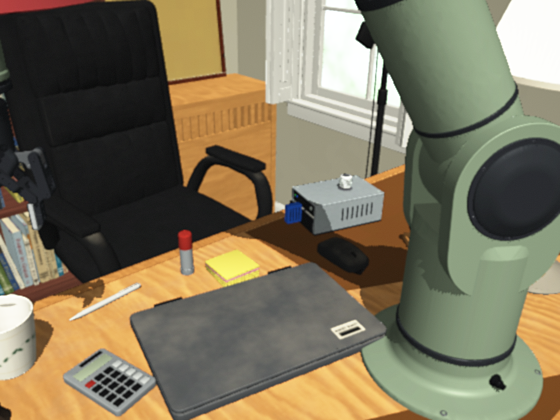

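The top view shows the box at about (375,176), with the knob at (388,174), the tab at (317,179), the glue stick at (182,221) and the notes at (224,240). The scene view agrees: the box lies with its mouth and blue tab toward +y.

```bash
python3 - <<'E'
from h import *
d=np.load('pics/t0.npy');p=cv2.imread('pics/t0.png')
for n,u,v in [('knob',388,173),('tab',316,179),('TL',331,150),('TR',419,149),('BL',330,203),('BR',419,203)]: print(n,w('top',d,u,v).round(4))
# top face points by height
c=calibration('top');v,u=np.mgrid[130:225,290:440];z=d[130:225,290:440]
P=np.stack([(u-c['cx'])/c['fx']*z,-(v-c['cy'])/c['fy']*z,-z,np.ones_like(z)],-1)@np.linalg.inv(c['world_to_cam']).T
h=P[...,2]
m=(h>.066)&(h<.082)&(z>0);print(cv2.minAreaRect(P[m][:,:2].astype('f4')*1000),np.median(h[m]))
k=(h>.099)&(h<.115);print(k.sum(),P[k].mean(0),np.median(h[k]))
b=p[130:225,290:440].astype(int);t=(b[...,0]-b[...,2]>50)&(h>.045)&(h<.07);print(t.sum(),P[t].mean(0),P[t].min(0),P[t].max(0))
cv2.imwrite('pics/t0c.png',cv2.resize(p[135:215,295:435],None,fx=5,fy=5,interpolation=2))
E
```

```text
knob [ 0.4799 -0.1032  0.1069]
tab [0.4772 0.0296 0.0585]
TL [ 5.322e-01 -2.000e-04  7.430e-02]
TR [ 0.5301 -0.1734  0.0748]
BL [0.4274 0.0044 0.0733]
BR [ 0.4235 -0.1693  0.0758]
((479.0497741699219, -85.32079315185547), (180.35302734375, 116.4640884399414), 89.551513671875) 0.074248770982001
168 [ 0.47831255 -0.10410336  0.1056887   1.        ] 0.1059445150578524
156 [0.47914708 0.02874557 0.05792544 1.        ] [0.47084157 0.01113946 0.05340851 1.        ] [0.48779094 0.04571061 0.06174674 1.        ]
```

View pics/t0c.png

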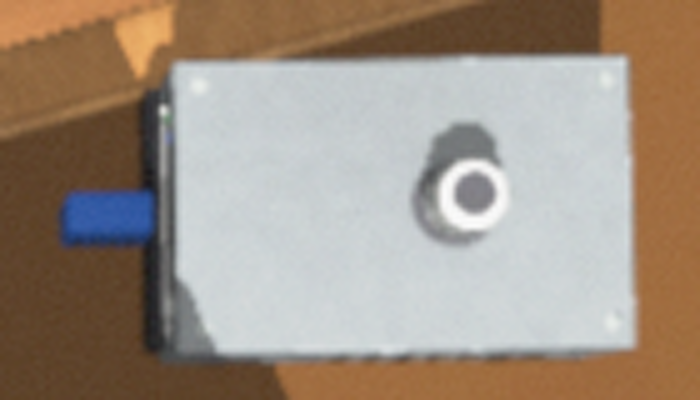

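Request:
{"api": "play_rows", "payload": {
  "steps": [
    {"dp": [0.6,-0.8,0],"turn": -8},
    {"dp": [1.2,-1.6,0],"turn": -16},
    {"dp": [1.8,-2.4,0],"turn": -24},
    {"dp": [2.4,-3.2,0],"turn": -32},
    {"dp": [3.0,-4.0,0],"turn": -40},
    {"dp": [3.6,-4.8,0],"turn": -48},
    {"dp": [4.2,-5.6,0],"turn": -56},
    {"dp": [4.8,-6.4,0],"turn": -64},
    {"dp": [5.4,-7.2,0],"turn": -72},
    {"dp": [6.0,-8.0,0],"turn": -80}
  ],
  "hand": 1
}}

```text
time_s: 1.1
tcp_pos: [0.4718, 0.2592, 0.2393]
tool_rot: [0.777, 0.629, -0.0, -0.0]
ft_force: [0.6, 0.5, -0.4]
grip_width: 0.085
grasp_force: 0.0
```

Request:
{"api": "play_rows", "payload": {
  "steps": [
    {"dp": [0,-0.9,0],"turn": -8},
    {"dp": [0,-1.8,0],"turn": -16},
    {"dp": [0,-2.7,0],"turn": -24},
    {"dp": [0.05,-3.6,0],"turn": -32},
    {"dp": [0.1,-4.5,0],"turn": -40},
    {"dp": [0.15,-5.4,0],"turn": -48},
    {"dp": [0.2,-6.3,0],"turn": -56},
    {"dp": [0.2,-7.2,0],"turn": -64},
    {"dp": [0.2,-8.1,0],"turn": -72},
    {"dp": [0.2,-9.1,0],"turn": -80}
  ]
}}

```text
time_s: 2.1
tcp_pos: [0.4789, -0.1043, 0.2392]
tool_rot: [1.0, -0.017, -0.0, -0.0]
ft_force: [2.1, 0.6, -0.1]
grip_width: 0.0851
grasp_force: 0.0
```

```bash
python3 -c "
from h import *
s()"
```

```text
time_s 2.1
joint_pos [-0.5077  0.4053  0.7953  1.9741 -0.3653  0.9092 -1.1291]
qvel [ 0.6521  0.2466  0.3549 -0.1619 -0.3062  0.118  -0.2639]
tau [ -8.445  -64.438   11.0975 -29.3909   1.2324  -0.279    0.6287]
tcp_pos [ 0.4789 -0.1043  0.2392]
tool_rot [ 9.999e-01 -1.730e-02 -0.000e+00 -2.000e-04]
ft_force [ 2.118   0.5887 -0.0927]
ft_torque [-0.0007 -0.0073 -0.0158]
grasp_force 0.0
grip_width 0.0851
```

Request:
{"api": "play_rows", "payload": {
  "steps": [
    {"dp": [0,0,-0.3],"turn": -2},
    {"dp": [0,-0.02,-0.8],"turn": -5},
    {"dp": [0,-0.05,-1.4],"turn": -8},
    {"dp": [0,-0.05,-2.0],"turn": -11},
    {"dp": [0,-0.05,-2.5],"turn": -14},
    {"dp": [0,-0.05,-2.9],"turn": -17},
    {"dp": [0,-0.05,-3.2],"turn": -20},
    {"dp": [0,-0.05,-3.4],"turn": -20},
    {"dp": [0,-0.05,-3.5],"turn": -20},
    {"dp": [0,-0.05,-3.5],"turn": -20}
  ]
}}

```text
time_s: 3.1
tcp_pos: [0.479, -0.1052, 0.0991]
tool_rot: [0.982, -0.188, -0.0, -0.0]
ft_force: [0.3, -0.4, -0.2]
grip_width: 0.0855
grasp_force: 0.0
```

```bash
python3 -c "
from h import *
s()
p,d=snap('scene','s1');cv2.imwrite('pics/s1c.png',cv2.resize(p[140:260,260:420],None,fx=4,fy=4))"
```

```text
time_s 3.1
joint_pos [-0.3829  0.6439  0.6645  2.0863 -0.6743  0.6347 -1.1994]
qvel [-0.0081 -0.0144  0.0137 -0.0047  0.0096  0.0116 -0.0136]
tau [  0.3518 -73.5979  15.98   -19.7437  -0.2361  -0.2885   0.2148]
tcp_pos [ 0.479  -0.1052  0.0991]
tool_rot [ 9.822e-01 -1.876e-01 -2.000e-04 -0.000e+00]
ft_force [ 0.3058 -0.3579 -0.2205]
ft_torque [-0.0173  0.0118 -0.0264]
grasp_force 0.0
grip_width 0.0855
```

View pics/s1c.png

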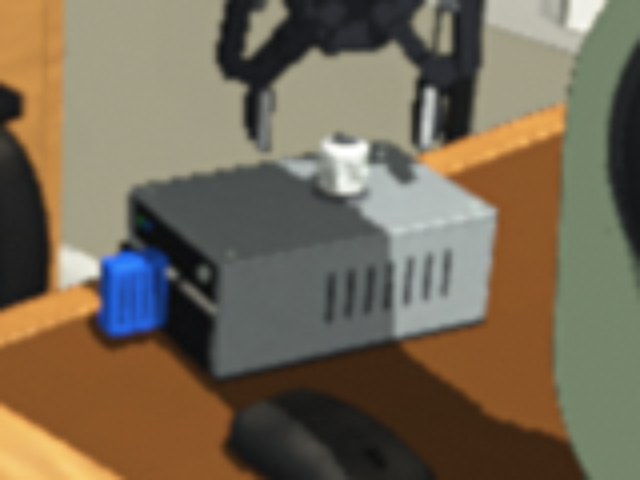

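The crop shows the open fingers on either side of the knob (340,165), just above the box top.

Request:
{"api": "play_rows", "payload": {
  "steps": [
    {"dp": [0,0,-0.07],"turn": 0},
    {"dp": [0,0,-0.14],"turn": 0},
    {"dp": [0,0,-0.21],"turn": 0},
    {"dp": [0,0,-0.275],"turn": 0},
    {"dp": [0,0,-0.275],"turn": 0},
    {"dp": [0,0,-0.275],"turn": 0},
    {"dp": [0,0,-0.275],"turn": 0},
    {"dp": [0,0,-0.275],"turn": 0},
    {"dp": [0,0,-0.275],"turn": 0},
    {"dp": [0,0,-0.275],"turn": 0}
  ]
}}

```text
time_s: 4.15
tcp_pos: [0.4792, -0.1053, 0.0883]
tool_rot: [0.982, -0.188, 0.0, -0.0]
ft_force: [-0.2, -1.0, -0.0]
grip_width: 0.0853
grasp_force: 0.0
```

Request:
{"api": "play_rows", "payload": {
  "steps": [
    {"dp": [0,0,0],"turn": 0},
    {"dp": [0,0,0],"turn": 0},
    {"dp": [0,0,0],"turn": 0},
    {"dp": [0,0,0],"turn": 0},
    {"dp": [0,0,0],"turn": 0},
    {"dp": [0,0,0],"turn": 0},
    {"dp": [0,0,0],"turn": 0},
    {"dp": [0,0,0],"turn": 0},
    {"dp": [0,0,0],"turn": 0},
    {"dp": [0,0,0],"turn": 0}
  ],
  "hand": 0
}}

```text
time_s: 5.15
tcp_pos: [0.4784, -0.1075, 0.0888]
tool_rot: [0.982, -0.189, 0.0, 0.001]
ft_force: [-8.3, -11.4, 15.9]
grip_width: 0.0251
grasp_force: 58.0
```

```bash
python3 -c "
from h import *
s()"
```

```text
time_s 5.15
joint_pos [-0.3659  0.6595  0.6453  2.0917 -0.6924  0.6116 -1.1846]
qvel [-0.0016 -0.0013  0.0007  0.0022  0.0015 -0.0004 -0.0002]
tau [-6.56600e+00 -7.22399e+01  8.01170e+00 -2.15585e+01 -2.60180e+00
  5.56500e-01  3.34000e-02]
tcp_pos [ 0.4784 -0.1075  0.0888]
tool_rot [ 9.819e-01 -1.894e-01  2.000e-04  1.100e-03]
ft_force [ -8.3124 -11.4075  15.8686]
ft_torque [-2.511   1.9013 -0.0259]
grasp_force 57.9948
grip_width 0.0251
```

Request:
{"api": "play_rows", "payload": {
  "steps": [
    {"dp": [-0.01,-0.025,0.005],"turn": 0},
    {"dp": [-0.02,-0.055,0.01],"turn": 0},
    {"dp": [-0.02,-0.055,0.015],"turn": 0},
    {"dp": [-0.02,-0.055,0.015],"turn": 0},
    {"dp": [-0.02,-0.055,0.015],"turn": 0},
    {"dp": [-0.02,-0.055,0.015],"turn": 0},
    {"dp": [-0.02,-0.055,0.015],"turn": 0},
    {"dp": [-0.02,-0.055,0.015],"turn": 0},
    {"dp": [-0.02,-0.055,0.015],"turn": 0},
    {"dp": [-0.02,-0.055,0.015],"turn": 0}
  ]
}}

```text
time_s: 6.15
tcp_pos: [0.4784, -0.1077, 0.089]
tool_rot: [0.982, -0.188, 0.0, 0.0]
ft_force: [-1.8, -0.9, 5.9]
grip_width: 0.0252
grasp_force: 59.1
```

```bash
python3 -c "
from h import *
s()"
```

```text
time_s 6.15
joint_pos [-0.363   0.6585  0.6437  2.0914 -0.6926  0.6126 -1.1811]
qvel [ 0.0015 -0.0001 -0.0004  0.0017  0.0008 -0.0019  0.0003]
tau [-6.80300e-01 -7.39918e+01  1.51131e+01 -1.92151e+01 -2.19200e-01
 -2.40100e-01  6.88000e-02]
tcp_pos [ 0.4784 -0.1077  0.089 ]
tool_rot [ 9.821e-01 -1.884e-01  1.000e-04  0.000e+00]
ft_force [-1.7945 -0.9106  5.9146]
ft_torque [-0.1141  0.3521 -0.0829]
grasp_force 59.1163
grip_width 0.0252
```

Request:
{"api": "play_rows", "payload": {
  "steps": [
    {"dp": [0,0,0.015],"turn": 0},
    {"dp": [0,0,0.03],"turn": 0},
    {"dp": [0,0,0.045],"turn": 0},
    {"dp": [0,0,0.06],"turn": 0},
    {"dp": [0,0,0.075],"turn": 0},
    {"dp": [0,0,0.09],"turn": 0},
    {"dp": [0,0,0.1],"turn": 0},
    {"dp": [0,0,0.1],"turn": 0},
    {"dp": [0,0,0.1],"turn": 0},
    {"dp": [0,0,0.1],"turn": 0}
  ]
}}

```text
time_s: 7.15
tcp_pos: [0.4783, -0.1076, 0.0929]
tool_rot: [0.982, -0.188, -0.0, 0.0]
ft_force: [-0.2, -3.5, -3.5]
grip_width: 0.0248
grasp_force: 59.1
```

Request:
{"api": "play_rows", "payload": {
  "steps": [
    {"dp": [0,0,0.01],"turn": 0},
    {"dp": [0,0,0.02],"turn": 0},
    {"dp": [0,0,0.03],"turn": 0},
    {"dp": [0,0,0.035],"turn": 0},
    {"dp": [0,0,0.035],"turn": 1},
    {"dp": [0,0,0.035],"turn": 2},
    {"dp": [0,0,0.035],"turn": 4},
    {"dp": [0,0,0.035],"turn": 6},
    {"dp": [0,0,0.035],"turn": 6},
    {"dp": [0,0,0.035],"turn": 6}
  ]
}}

```text
time_s: 8.15
tcp_pos: [0.4783, -0.1077, 0.0943]
tool_rot: [0.991, -0.137, 0.0, 0.0]
ft_force: [-0.3, -6.3, -4.7]
grip_width: 0.0252
grasp_force: 59.3
```

```bash
python3 -c "
from h import *
s()"
```

```text
time_s 8.15
joint_pos [-0.3527  0.6407  0.6267  2.0885 -0.6541  0.6136 -1.1118]
qvel [-0.001  -0.0005  0.0016  0.0002 -0.0024  0.0007 -0.0024]
tau [-2.78460e+00 -7.81073e+01  1.34998e+01 -2.06729e+01 -8.49500e-01
  1.16850e+00  2.37000e-02]
tcp_pos [ 0.4783 -0.1077  0.0943]
tool_rot [ 9.906e-01 -1.366e-01  0.000e+00  1.000e-04]
ft_force [-0.3478 -6.2826 -4.7215]
ft_torque [-1.2999  0.1045  0.0299]
grasp_force 59.3091
grip_width 0.0252
```

Request:
{"api": "play_rows", "payload": {
  "steps": [
    {"dp": [0,-0.01,0.01],"turn": 0},
    {"dp": [0,-0.02,0.015],"turn": 0},
    {"dp": [0,-0.02,0.02],"turn": 0},
    {"dp": [0,-0.02,0.02],"turn": 0},
    {"dp": [0,-0.02,0.02],"turn": 0},
    {"dp": [0,-0.02,0.02],"turn": 0},
    {"dp": [0,-0.02,0.02],"turn": 0},
    {"dp": [0,-0.02,0.02],"turn": 0},
    {"dp": [0,-0.02,0.02],"turn": 0},
    {"dp": [0,-0.02,0.02],"turn": 0}
  ]
}}

```text
time_s: 9.15
tcp_pos: [0.4783, -0.108, 0.095]
tool_rot: [0.991, -0.136, -0.0, -0.0]
ft_force: [-0.0, 6.4, -8.4]
grip_width: 0.0252
grasp_force: 59.3
```

Request:
{"api": "play_rows", "payload": {
  "steps": [
    {"dp": [0,0.01,0],"turn": 1},
    {"dp": [0,0.01,0],"turn": 2},
    {"dp": [0,0.01,0],"turn": 3},
    {"dp": [0,0.01,0],"turn": 4},
    {"dp": [0,0.01,0],"turn": 5},
    {"dp": [0,0.01,0],"turn": 6},
    {"dp": [0,0.01,0],"turn": 7},
    {"dp": [0,0.01,0],"turn": 8},
    {"dp": [0,0.01,0],"turn": 8},
    {"dp": [0,0.01,0],"turn": 8}
  ]
}}

```text
time_s: 10.15
tcp_pos: [0.4783, -0.1081, 0.0951]
tool_rot: [0.998, -0.067, -0.0, 0.0]
ft_force: [-3.3, -0.0, -3.4]
grip_width: 0.0248
grasp_force: 59.8
```

```bash
python3 -c "
from h import *
s()"
```

```text
time_s 10.15
joint_pos [-0.3282  0.6273  0.5908  2.0868 -0.614   0.6032 -1.0103]
qvel [-0.0018  0.0023  0.0016 -0.0007 -0.0004  0.0015 -0.002 ]
tau [-4.50500e-01 -7.81406e+01  1.52790e+01 -2.32473e+01 -3.99500e-01
 -8.54200e-01  5.49000e-02]
tcp_pos [ 0.4783 -0.1081  0.0951]
tool_rot [ 9.977e-01 -6.730e-02 -0.000e+00  1.000e-04]
ft_force [-3.2524 -0.0488 -3.4327]
ft_torque [0.0289 0.7804 0.0215]
grasp_force 59.7852
grip_width 0.0248
```

Request:
{"api": "play_rows", "payload": {
  "steps": [
    {"dp": [0,0,0],"turn": 2},
    {"dp": [0,0,0],"turn": 4},
    {"dp": [0,0,0],"turn": 6},
    {"dp": [0,0,0],"turn": 7},
    {"dp": [0,0,0.01],"turn": 7},
    {"dp": [0,0,0.02],"turn": 7},
    {"dp": [0,0,0.03],"turn": 7},
    {"dp": [0,0,0.04],"turn": 7},
    {"dp": [0,0,0.05],"turn": 7},
    {"dp": [0,0,0.05],"turn": 7}
  ]
}}

```text
time_s: 11.15
tcp_pos: [0.4782, -0.1083, 0.0971]
tool_rot: [1.0, -0.005, -0.0, 0.0]
ft_force: [-2.9, -3.2, -3.4]
grip_width: 0.0248
grasp_force: 59.8
```

Request:
{"api": "play_rows", "payload": {
  "steps": [
    {"dp": [0,0,0.01],"turn": 0},
    {"dp": [0,0,0.02],"turn": 0},
    {"dp": [0,0,0.035],"turn": 0},
    {"dp": [0,0,0.05],"turn": 0},
    {"dp": [0,0,0.065],"turn": 0},
    {"dp": [0,0,0.08],"turn": 0},
    {"dp": [0,0,0.09],"turn": 0},
    {"dp": [0,0,0.095],"turn": 0},
    {"dp": [0,0,0.095],"turn": 0},
    {"dp": [0,0,0.095],"turn": 0}
  ]
}}

```text
time_s: 12.15
tcp_pos: [0.4782, -0.1083, 0.1009]
tool_rot: [1.0, -0.005, 0.0, 0.0]
ft_force: [-4.9, -4.0, -4.9]
grip_width: 0.0249
grasp_force: 59.7
```

```bash
python3 -c "
from h import *
s()"
```

```text
time_s 12.15
joint_pos [-0.3136  0.608   0.5683  2.0833 -0.5698  0.6055 -0.9277]
qvel [ 0.0002  0.0001  0.0018  0.0002 -0.0018  0.0004 -0.0012]
tau [-2.02560e+00 -7.84270e+01  1.32295e+01 -2.43171e+01 -8.54700e-01
 -3.96200e-01 -3.20000e-03]
tcp_pos [ 0.4782 -0.1083  0.1009]
tool_rot [ 1.0e+00 -5.4e-03  0.0e+00  2.0e-04]
ft_force [-4.8583 -4.0447 -4.923 ]
ft_torque [-0.6265  0.8467 -0.0125]
grasp_force 59.7377
grip_width 0.0249
```

Request:
{"api": "play_rows", "payload": {
  "steps": [
    {"dp": [-0.01,-0.005,0.005],"turn": 0},
    {"dp": [-0.01,-0.005,0.01],"turn": 0},
    {"dp": [-0.01,-0.005,0.015],"turn": 0},
    {"dp": [-0.01,-0.005,0.015],"turn": 2},
    {"dp": [-0.01,-0.005,0.015],"turn": 4},
    {"dp": [-0.01,-0.005,0.015],"turn": 6},
    {"dp": [-0.01,-0.005,0.015],"turn": 8},
    {"dp": [-0.01,-0.005,0.015],"turn": 10},
    {"dp": [-0.01,-0.005,0.015],"turn": 10},
    {"dp": [-0.01,-0.005,0.015],"turn": 10}
  ]
}}

```text
time_s: 13.15
tcp_pos: [0.4782, -0.1086, 0.1016]
tool_rot: [0.997, 0.082, 0.0, 0.0]
ft_force: [-0.8, -5.1, -6.2]
grip_width: 0.0251
grasp_force: 59.8
```

```bash
python3 -c "
from h import *
s()"
```

```text
time_s 13.15
joint_pos [-0.2813  0.5931  0.5216  2.082  -0.5202  0.5938 -0.8002]
qvel [-0.0033 -0.001   0.0017 -0.0011  0.0004  0.0006 -0.002 ]
tau [-2.63820e+00 -7.81351e+01  1.09183e+01 -2.21310e+01 -8.67700e-01
  9.09200e-01  1.78000e-02]
tcp_pos [ 0.4782 -0.1086  0.1016]
tool_rot [9.966e-01 8.200e-02 3.000e-04 3.000e-04]
ft_force [-0.8301 -5.0972 -6.1958]
ft_torque [-1.1522  0.0298  0.1057]
grasp_force 59.7521
grip_width 0.0251
```

Request:
{"api": "play_rows", "payload": {
  "steps": [
    {"dp": [0,-0.008,0.005],"turn": 1},
    {"dp": [0,-0.008,0.005],"turn": 3},
    {"dp": [0,-0.008,0.005],"turn": 5},
    {"dp": [0,-0.008,0.005],"turn": 7},
    {"dp": [0,-0.008,0.005],"turn": 9},
    {"dp": [0,-0.008,0.005],"turn": 11},
    {"dp": [0,-0.008,0.005],"turn": 13},
    {"dp": [0,-0.008,0.005],"turn": 14},
    {"dp": [0,-0.008,0.005],"turn": 14},
    {"dp": [0,-0.008,0.005],"turn": 14}
  ]
}}

```text
time_s: 14.15
tcp_pos: [0.4783, -0.109, 0.1019]
tool_rot: [0.979, 0.203, 0.0, 0.0]
ft_force: [1.2, -5.6, -5.6]
grip_width: 0.0252
grasp_force: 59.7
```

```bash
python3 -c "
from h import *
s()"
```

```text
time_s 14.15
joint_pos [-0.2341  0.5764  0.4549  2.0795 -0.4513  0.5798 -0.622 ]
qvel [-0.001   0.0006  0.0018  0.001   0.001   0.0004 -0.0022]
tau [-3.18430e+00 -7.83888e+01  8.81730e+00 -2.17726e+01 -9.39200e-01
  1.26720e+00  4.06000e-02]
tcp_pos [ 0.4783 -0.109   0.1019]
tool_rot [9.792e-01 2.029e-01 4.000e-04 4.000e-04]
ft_force [ 1.2336 -5.5813 -5.5891]
ft_torque [-1.4419 -0.1428 -0.0184]
grasp_force 59.7404
grip_width 0.0252
```

Request:
{"api": "play_rows", "payload": {
  "steps": [
    {"dp": [0,-0.01,0.005],"turn": 1},
    {"dp": [0,-0.01,0.007],"turn": 3},
    {"dp": [0,-0.01,0.009],"turn": 5},
    {"dp": [0,-0.01,0.011],"turn": 7},
    {"dp": [0,-0.01,0.013],"turn": 9},
    {"dp": [0,-0.01,0.015],"turn": 11},
    {"dp": [0,-0.01,0.015],"turn": 13},
    {"dp": [0,-0.01,0.015],"turn": 14},
    {"dp": [0,-0.01,0.015],"turn": 14},
    {"dp": [0,-0.01,0.015],"turn": 14}
  ]
}}

```text
time_s: 15.15
tcp_pos: [0.4785, -0.1094, 0.1025]
tool_rot: [0.947, 0.321, 0.001, 0.001]
ft_force: [1.4, -7.3, -5.6]
grip_width: 0.0252
grasp_force: 59.7
```

```bash
python3 -c "
from h import *
s()"
```

```text
time_s 15.15
joint_pos [-0.186   0.5614  0.3884  2.0765 -0.382   0.5699 -0.4442]
qvel [-0.0019  0.0004  0.0024 -0.0003  0.0002  0.0013 -0.002 ]
tau [-3.12070e+00 -7.85769e+01  7.31720e+00 -2.12188e+01 -8.94000e-01
  1.55980e+00  4.14000e-02]
tcp_pos [ 0.4785 -0.1094  0.1025]
tool_rot [9.471e-01 3.209e-01 5.000e-04 6.000e-04]
ft_force [ 1.4311 -7.2757 -5.5861]
ft_torque [-1.4569 -0.3813  0.019 ]
grasp_force 59.7239
grip_width 0.0252
```

Request:
{"api": "play_rows", "payload": {
  "steps": [
    {"dp": [0.004,-0.015,0.005],"turn": 1},
    {"dp": [0.004,-0.02,0.01],"turn": 3},
    {"dp": [0.004,-0.02,0.014],"turn": 5},
    {"dp": [0.004,-0.02,0.018],"turn": 7},
    {"dp": [0.004,-0.02,0.022],"turn": 9},
    {"dp": [0.004,-0.02,0.026],"turn": 11},
    {"dp": [0.004,-0.02,0.03],"turn": 13},
    {"dp": [0.004,-0.02,0.03],"turn": 14},
    {"dp": [0.004,-0.02,0.03],"turn": 14},
    {"dp": [0.004,-0.02,0.03],"turn": 14}
  ]
}}

```text
time_s: 16.15
tcp_pos: [0.4788, -0.1098, 0.1038]
tool_rot: [0.901, 0.434, 0.001, 0.0]
ft_force: [4.5, -3.9, -6.2]
grip_width: 0.0251
grasp_force: 59.7
```

```bash
python3 -c "
from h import *
s()"
```

```text
time_s 16.15
joint_pos [-0.1367  0.548   0.3219  2.0726 -0.3128  0.5649 -0.2659]
qvel [ 0.      0.0007  0.0018  0.0008  0.0002  0.0004 -0.0032]
tau [-1.38270e+00 -7.84355e+01  7.60080e+00 -2.00914e+01 -3.02600e-01
  1.81890e+00  4.00000e-02]
tcp_pos [ 0.4788 -0.1098  0.1038]
tool_rot [9.009e-01 4.340e-01 6.000e-04 4.000e-04]
ft_force [ 4.4957 -3.9021 -6.1805]
ft_torque [-0.8619 -0.9261 -0.0167]
grasp_force 59.6962
grip_width 0.0251
```

Request:
{"api": "play_rows", "payload": {
  "steps": [
    {"dp": [0.01,-0.015,0.005],"turn": 1},
    {"dp": [0.01,-0.015,0.008],"turn": 3},
    {"dp": [0.01,-0.015,0.011],"turn": 5},
    {"dp": [0.01,-0.015,0.014],"turn": 7},
    {"dp": [0.01,-0.015,0.017],"turn": 9},
    {"dp": [0.01,-0.015,0.02],"turn": 11},
    {"dp": [0.01,-0.015,0.022],"turn": 13},
    {"dp": [0.01,-0.015,0.022],"turn": 14},
    {"dp": [0.01,-0.015,0.022],"turn": 14},
    {"dp": [0.01,-0.015,0.022],"turn": 14}
  ]
}}

```text
time_s: 17.15
tcp_pos: [0.4791, -0.1101, 0.1046]
tool_rot: [0.841, 0.541, 0.001, 0.0]
ft_force: [6.3, -0.8, -6.9]
grip_width: 0.025
grasp_force: 59.7
```

```bash
python3 -c "
from h import *
s()"
```

```text
time_s 17.15
joint_pos [-0.0865  0.5376  0.2548  2.0685 -0.245   0.5622 -0.0865]
qvel [-0.0023 -0.0004  0.0002  0.0021 -0.0005 -0.0002  0.    ]
tau [ 6.24800e-01 -7.86266e+01  8.30170e+00 -1.97167e+01  3.23900e-01
  1.81390e+00  3.94000e-02]
tcp_pos [ 0.4791 -0.1101  0.1046]
tool_rot [8.413e-01 5.406e-01 5.000e-04 3.000e-04]
ft_force [ 6.3236 -0.7663 -6.9002]
ft_torque [-0.0128 -1.229  -0.0343]
grasp_force 59.6988
grip_width 0.025
```

Request:
{"api": "play_rows", "payload": {
  "steps": [
    {"dp": [0.015,-0.003,0.003],"turn": 1},
    {"dp": [0.018,-0.005,0.006],"turn": 3},
    {"dp": [0.018,-0.005,0.009],"turn": 5},
    {"dp": [0.018,-0.005,0.012],"turn": 7},
    {"dp": [0.018,-0.005,0.015],"turn": 9},
    {"dp": [0.018,-0.005,0.018],"turn": 11},
    {"dp": [0.018,-0.005,0.02],"turn": 13},
    {"dp": [0.018,-0.005,0.02],"turn": 14},
    {"dp": [0.018,-0.005,0.02],"turn": 14},
    {"dp": [0.018,-0.005,0.02],"turn": 14}
  ]
}}

```text
time_s: 18.15
tcp_pos: [0.4795, -0.1103, 0.1053]
tool_rot: [0.769, 0.639, 0.0, 0.0]
ft_force: [5.0, 2.1, -5.0]
grip_width: 0.025
grasp_force: 59.7
```

```bash
python3 -c "
from h import *
s()"
```

```text
time_s 18.15
joint_pos [-0.0364  0.5297  0.1879  2.064  -0.1785  0.5622  0.0932]
qvel [-0.0016 -0.      0.0024 -0.0009  0.0021  0.0017 -0.0012]
tau [ 1.60500e+00 -7.93811e+01  8.04520e+00 -2.06571e+01  5.78500e-01
  1.47000e+00  3.82000e-02]
tcp_pos [ 0.4795 -0.1103  0.1053]
tool_rot [7.692e-01 6.390e-01 3.000e-04 1.000e-04]
ft_force [ 5.002   2.122  -4.9998]
ft_torque [ 0.3932 -1.1157 -0.038 ]
grasp_force 59.6727
grip_width 0.025
```

Request:
{"api": "play_rows", "payload": {
  "steps": [
    {"dp": [0.015,0.003,0.01],"turn": 1},
    {"dp": [0.018,0.005,0.015],"turn": 3},
    {"dp": [0.018,0.005,0.02],"turn": 5},
    {"dp": [0.018,0.005,0.024],"turn": 7},
    {"dp": [0.018,0.005,0.028],"turn": 9},
    {"dp": [0.018,0.005,0.032],"turn": 11},
    {"dp": [0.018,0.005,0.035],"turn": 13},
    {"dp": [0.018,0.005,0.035],"turn": 14},
    {"dp": [0.018,0.005,0.035],"turn": 14},
    {"dp": [0.018,0.005,0.035],"turn": 14}
  ]
}}

```text
time_s: 19.15
tcp_pos: [0.4801, -0.1103, 0.1066]
tool_rot: [0.687, 0.727, 0.0, 0.0]
ft_force: [3.9, -0.7, -6.7]
grip_width: 0.0247
grasp_force: 59.7
```

```bash
python3 -c "
from h import *
s()"
```

```text
time_s 19.15
joint_pos [ 0.0127  0.5226  0.1222  2.0593 -0.1138  0.5657  0.2721]
qvel [-0.0018 -0.0003  0.0018  0.0021 -0.0025 -0.0002 -0.0029]
tau [ 4.58700e-01 -8.03263e+01  5.38220e+00 -2.20621e+01  6.59000e-02
  1.16510e+00  5.05000e-02]
tcp_pos [ 0.4801 -0.1103  0.1066]
tool_rot [6.866e-01 7.270e-01 1.000e-04 1.000e-04]
ft_force [ 3.852  -0.6988 -6.6577]
ft_torque [-0.1083 -0.6993  0.0476]
grasp_force 59.6635
grip_width 0.0247
```

Request:
{"api": "play_rows", "payload": {
  "steps": [
    {"dp": [0.01,0,0.003],"turn": 1},
    {"dp": [0.015,0,0.006],"turn": 3},
    {"dp": [0.015,0,0.009],"turn": 5},
    {"dp": [0.015,0,0.01],"turn": 7},
    {"dp": [0.015,0,0.01],"turn": 9},
    {"dp": [0.015,0,0.01],"turn": 11},
    {"dp": [0.015,0,0.01],"turn": 13},
    {"dp": [0.015,0,0.01],"turn": 14},
    {"dp": [0.015,0,0.01],"turn": 14},
    {"dp": [0.015,0,0.01],"turn": 14}
  ]
}}

```text
time_s: 20.15
tcp_pos: [0.4805, -0.1102, 0.107]
tool_rot: [0.593, 0.805, 0.0, -0.0]
ft_force: [1.6, -0.3, -6.6]
grip_width: 0.025
grasp_force: 59.6
```

```bash
python3 -c "
from h import *
s()"
```

```text
time_s 20.15
joint_pos [ 0.0635  0.5189  0.0549  2.0552 -0.0506  0.5688  0.4554]
qvel [-0.0028  0.0001  0.0016 -0.001  -0.0013  0.0003 -0.0004]
tau [ 2.35500e-01 -8.15726e+01  3.87940e+00 -2.42718e+01 -3.74000e-02
  2.78500e-01  4.60000e-02]
tcp_pos [ 0.4805 -0.1102  0.107 ]
tool_rot [ 0.5929  0.8053  0.     -0.    ]
ft_force [ 1.5788 -0.3101 -6.6298]
ft_torque [-0.0997 -0.2258  0.1261]
grasp_force 59.6191
grip_width 0.025
```

Request:
{"api": "play_rows", "payload": {
  "steps": [
    {"dp": [0.005,0,0],"turn": 1},
    {"dp": [0.008,0,0],"turn": 2},
    {"dp": [0.008,0,0],"turn": 3},
    {"dp": [0.008,0,0],"turn": 4},
    {"dp": [0.008,0,0],"turn": 5},
    {"dp": [0.008,0,0],"turn": 6},
    {"dp": [0.008,0,0],"turn": 7},
    {"dp": [0.008,0,0],"turn": 8},
    {"dp": [0.008,0,0],"turn": 8},
    {"dp": [0.008,0,0],"turn": 8}
  ]
}}

```text
time_s: 21.15
tcp_pos: [0.4808, -0.1102, 0.107]
tool_rot: [0.535, 0.845, 0.0, -0.0]
ft_force: [-1.2, 0.6, -8.0]
grip_width: 0.025
grasp_force: 59.6
```

```bash
python3 -c "
from h import *
s()"
```

```text
time_s 21.15
joint_pos [ 0.0927  0.518   0.0163  2.0529 -0.0151  0.5709  0.561 ]
qvel [-0.002  -0.0014  0.0001  0.0012  0.0007 -0.0009 -0.0023]
tau [ 7.49700e-01 -8.24787e+01  3.83360e+00 -2.60587e+01  2.15900e-01
 -4.95400e-01  5.51000e-02]
tcp_pos [ 0.4808 -0.1102  0.107 ]
tool_rot [ 5.352e-01  8.448e-01  0.000e+00 -1.000e-04]
ft_force [-1.249   0.566  -7.9815]
ft_torque [0.2727 0.3681 0.0229]
grasp_force 59.6021
grip_width 0.025
```

Request:
{"api": "play_rows", "payload": {
  "steps": [
    {"dp": [0,0,0],"turn": 1},
    {"dp": [0,0,0],"turn": 2},
    {"dp": [0,0,0],"turn": 3},
    {"dp": [0,0,0],"turn": 4},
    {"dp": [0,0,0],"turn": 5},
    {"dp": [0,0,0],"turn": 6},
    {"dp": [0,0,0],"turn": 7},
    {"dp": [0,0,0],"turn": 8},
    {"dp": [0,0,0],"turn": 8},
    {"dp": [0,0,0],"turn": 8}
  ]
}}

```text
time_s: 22.15
tcp_pos: [0.481, -0.1101, 0.107]
tool_rot: [0.475, 0.88, 0.0, 0.0]
ft_force: [1.1, 4.8, -7.0]
grip_width: 0.025
grasp_force: 59.6
```

```bash
python3 -c "
from h import *
s()"
```

```text
time_s 22.15
joint_pos [ 0.1219  0.5173 -0.0222  2.0512  0.02    0.5731  0.667 ]
qvel [-0.0008  0.0005  0.0021 -0.0003  0.001   0.     -0.0009]
tau [ 2.6249e+00 -8.2255e+01  5.0221e+00 -2.4876e+01  8.5510e-01  1.5120e-01
  6.5600e-02]
tcp_pos [ 0.481  -0.1101  0.107 ]
tool_rot [4.749e-01 8.801e-01 1.000e-04 1.000e-04]
ft_force [ 1.1421  4.8231 -6.9525]
ft_torque [ 0.9977 -0.1948  0.057 ]
grasp_force 59.6301
grip_width 0.025
```

Request:
{"api": "play_rows", "payload": {
  "steps": [
    {"dp": [0,0.006,0],"turn": 1},
    {"dp": [0,0.006,0],"turn": 2},
    {"dp": [0,0.006,0],"turn": 3},
    {"dp": [0,0.006,0],"turn": 4},
    {"dp": [0,0.006,0],"turn": 5},
    {"dp": [0,0.006,0],"turn": 6},
    {"dp": [0,0.006,0],"turn": 7},
    {"dp": [0,0.006,0],"turn": 7},
    {"dp": [0,0.006,0],"turn": 7},
    {"dp": [0,0.006,0],"turn": 7}
  ]
}}

```text
time_s: 23.15
tcp_pos: [0.4812, -0.11, 0.1071]
tool_rot: [0.42, 0.908, 0.0, 0.0]
ft_force: [3.4, 3.9, -6.2]
grip_width: 0.025
grasp_force: 59.6
```

```bash
python3 -c "
from h import *
s()"
```

```text
time_s 23.15
joint_pos [ 0.1471  0.517  -0.0558  2.0498  0.0505  0.5754  0.7603]
qvel [ 0.0004 -0.0002  0.0005  0.0006  0.0001  0.0005  0.0006]
tau [ 2.21780e+00 -8.19961e+01  4.00990e+00 -2.31608e+01  7.57300e-01
  1.05180e+00  7.88000e-02]
tcp_pos [ 0.4812 -0.11    0.1071]
tool_rot [4.199e-01 9.076e-01 1.000e-04 3.000e-04]
ft_force [ 3.4305  3.8593 -6.2435]
ft_torque [ 0.7337 -0.6661 -0.1384]
grasp_force 59.6209
grip_width 0.025
```

Request:
{"api": "play_rows", "payload": {
  "steps": [
    {"dp": [0.006,0.006,0],"turn": 1},
    {"dp": [0.006,0.006,0],"turn": 1.5},
    {"dp": [0.006,0.006,0],"turn": 2},
    {"dp": [0.006,0.006,0],"turn": 3},
    {"dp": [0.006,0.006,0],"turn": 4},
    {"dp": [0.006,0.006,0],"turn": 5},
    {"dp": [0.006,0.006,0],"turn": 5},
    {"dp": [0.006,0.006,0],"turn": 5},
    {"dp": [0.006,0.006,0],"turn": 5},
    {"dp": [0.006,0.006,0],"turn": 5}
  ]
}}

```text
time_s: 24.15
tcp_pos: [0.4813, -0.1098, 0.107]
tool_rot: [0.38, 0.925, 0.0, 0.0]
ft_force: [4.5, 1.3, -7.4]
grip_width: 0.0247
grasp_force: 59.6
```

```bash
python3 -c "
from h import *
s()"
```

```text
time_s 24.15
joint_pos [ 0.1649  0.5174 -0.0795  2.0485  0.0721  0.5778  0.8267]
qvel [ 0.0002 -0.001   0.0001 -0.0003 -0.0002 -0.0016  0.    ]
tau [  1.0679 -81.7193   2.2842 -22.2895   0.3712   1.4206   0.1322]
tcp_pos [ 0.4813 -0.1098  0.107 ]
tool_rot [3.799e-01 9.250e-01 0.000e+00 2.000e-04]
ft_force [ 4.5417  1.3031 -7.4135]
ft_torque [ 0.2259 -0.9114 -0.1067]
grasp_force 59.6301
grip_width 0.0247
```

Request:
{"api": "play_rows", "payload": {
  "steps": [
    {"dp": [0.006,0,0],"turn": 0.5},
    {"dp": [0.006,0,0],"turn": 1},
    {"dp": [0.006,0,0],"turn": 1.5},
    {"dp": [0.006,0,0],"turn": 2},
    {"dp": [0.006,0,0],"turn": 2.5},
    {"dp": [0.006,0,0],"turn": 3},
    {"dp": [0.006,0,0],"turn": 3},
    {"dp": [0.006,0,0],"turn": 3},
    {"dp": [0.006,0,0],"turn": 3},
    {"dp": [0.006,0,0],"turn": 3}
  ]
}}

```text
time_s: 25.15
tcp_pos: [0.4814, -0.1098, 0.107]
tool_rot: [0.356, 0.934, 0.0, 0.0]
ft_force: [5.0, 1.9, -8.1]
grip_width: 0.0247
grasp_force: 59.6
```

```bash
python3 -c "
from h import *
s()"
```

```text
time_s 25.15
joint_pos [ 0.1754  0.5179 -0.0936  2.0475  0.0846  0.5796  0.8661]
qvel [ 0.0003  0.0008 -0.0007 -0.0001  0.0016  0.0016 -0.0014]
tau [  0.9236 -81.8336   1.8528 -22.4266   0.3804   1.3621   0.1853]
tcp_pos [ 0.4814 -0.1098  0.107 ]
tool_rot [0.356  0.9345 0.     0.    ]
ft_force [ 5.0201  1.9358 -8.1134]
ft_torque [ 0.2079 -0.8954 -0.1912]
grasp_force 59.6239
grip_width 0.0247
```

The end stop is confirmed (+0.05 N m per 3°). Next I ease off the torque and the lift, then open the hand.

Request:
{"api": "play_rows", "payload": {
  "steps": [
    {"dp": [0.006,0,-0.005],"turn": -1},
    {"dp": [0.006,0,-0.01],"turn": -2},
    {"dp": [0.006,0,-0.015],"turn": -3},
    {"dp": [0.006,0,-0.02],"turn": -4},
    {"dp": [0.006,0,-0.02],"turn": -4},
    {"dp": [0.006,0,-0.02],"turn": -4},
    {"dp": [0.006,0,-0.02],"turn": -4},
    {"dp": [0.006,0,-0.02],"turn": -4},
    {"dp": [0.006,0,-0.02],"turn": -4},
    {"dp": [0.006,0,-0.02],"turn": -4}
  ]
}}

```text
time_s: 26.15
tcp_pos: [0.4814, -0.1098, 0.1061]
tool_rot: [0.388, 0.922, -0.0, -0.0]
ft_force: [-1.1, 0.5, -2.2]
grip_width: 0.0249
grasp_force: 60.2
```

```bash
python3 -c "
from h import *
s()"
```

```text
time_s 26.15
joint_pos [ 0.1608  0.5194 -0.0743  2.0484  0.0678  0.5765  0.8124]
qvel [-0.0012 -0.0011 -0.0007 -0.001  -0.0004 -0.0002 -0.0008]
tau [-3.42000e-01 -8.06723e+01  9.80500e-01 -2.52666e+01  5.10000e-02
 -6.42000e-01  1.29800e-01]
tcp_pos [ 0.4814 -0.1098  0.1061]
tool_rot [ 3.884e-01  9.215e-01 -1.000e-04 -2.000e-04]
ft_force [-1.0745  0.4976 -2.1956]
ft_torque [-0.1233  0.4957 -0.1622]
grasp_force 60.1522
grip_width 0.0249
```

Request:
{"api": "play_rows", "payload": {
  "steps": [
    {"dp": [0,0,0],"turn": 0},
    {"dp": [0,0,0],"turn": 0},
    {"dp": [0,0,0],"turn": 0},
    {"dp": [0,0,0],"turn": 0},
    {"dp": [0,0,0],"turn": 0},
    {"dp": [0,0,0],"turn": 0},
    {"dp": [0,0,0],"turn": 0},
    {"dp": [0,0,0],"turn": 0},
    {"dp": [0,0,0],"turn": 0},
    {"dp": [0,0,0],"turn": 0}
  ],
  "hand": 1
}}

```text
time_s: 27.15
tcp_pos: [0.4816, -0.1098, 0.1062]
tool_rot: [0.388, 0.921, 0.0, -0.0]
ft_force: [-0.2, 0.5, 0.9]
grip_width: 0.0856
grasp_force: 0.0
```

Request:
{"api": "play_rows", "payload": {
  "steps": [
    {"dp": [0,0,0.1],"turn": 0},
    {"dp": [0,0,0.3],"turn": 0},
    {"dp": [0,0,0.6],"turn": -6},
    {"dp": [0,0,1.0],"turn": -13},
    {"dp": [0,0.5,1.4],"turn": -20},
    {"dp": [0,1.2,1.6],"turn": -27},
    {"dp": [0,1.9,1.6],"turn": -34},
    {"dp": [0,2.6,1.6],"turn": -41},
    {"dp": [-0.04,3.2,1.6],"turn": -44},
    {"dp": [-0.04,3.45,1.6],"turn": -44}
  ]
}}

```text
time_s: 28.15
tcp_pos: [0.4799, 0.0306, 0.1708]
tool_rot: [0.705, 0.709, 0.0, -0.0]
ft_force: [0.5, -0.2, -0.3]
grip_width: 0.0855
grasp_force: 0.0
```

```bash
python3 - <<'E'
from h import *
s()
p,d=snap('top','t2');cv2.imwrite('pics/t2c.png',cv2.resize(p[125:225,285:435],None,fx=5,fy=5,interpolation=2))
c=calibration('top');v,u=np.mgrid[130:225,290:440];z=d[130:225,290:440]
P=np.stack([(u-c['cx'])/c['fx']*z,-(v-c['cy'])/c['fy']*z,-z,np.ones_like(z)],-1)@np.linalg.inv(c['world_to_cam']).T
k=(abs(P[...,0]-.48)<.012)&(abs(P[...,1]+.107)<.012);h=P[...,2][k];print(np.sort(h)[::8])
E
```

```text
time_s 28.15
joint_pos [-0.2702  0.3954  0.1067  2.0428 -0.0643  0.7058 -0.1162]
qvel [-0.1483  0.0103 -0.0101 -0.0145  0.0236  0.0052 -0.1193]
tau [  0.0969 -70.4064   3.8943 -27.8583  -0.2931  -0.0813  -1.749 ]
tcp_pos [0.4799 0.0306 0.1708]
tool_rot [ 7.048e-01  7.094e-01  4.000e-04 -1.000e-04]
ft_force [ 0.4613 -0.1857 -0.3305]
ft_torque [-0.0527  0.0424  0.0453]
grasp_force 0.0
grip_width 0.0855
[]
```

View pics/t2c.png

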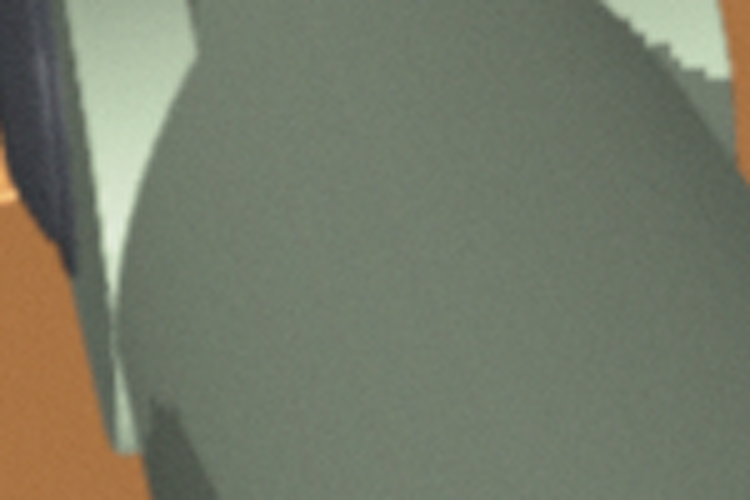

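The arm hides the box in the top view, so I use the scene camera.

```bash
python3 - <<'E'
from h import *
p,d=snap('scene','s2');cv2.imwrite('pics/s2c.png',cv2.resize(p[140:260,260:420],None,fx=4,fy=4))
c=calibration('scene')
for n in ('s0','s2'):
    d=np.load(f'pics/{n}.npy');v,u=np.mgrid[0:420,0:560];z=d
    P=np.stack([(u-c['cx'])/c['fx']*z,-(v-c['cy'])/c['fy']*z,-z,np.ones_like(z)],-1)@np.linalg.inv(c['world_to_cam']).T
    k=(abs(P[...,0]-.48)<.02)&(abs(P[...,1]+.107)<.02)&(P[...,2]>.07)&(P[...,2]<.135);q=P[k];q2=q[q[:,2]>.085];print(q[:,2].max(),len(q2),q2.mean(0),(q2[:,:2].max(0)+q2[:,:2].min(0))/2)
E
```

```text
0.10709751355857727 127 [ 0.4736637  -0.10340488  0.09726207  1.        ] [ 0.47894463 -0.10605672]
0.12273591707567488 176 [ 0.47333001 -0.10308363  0.10901045  1.        ] [ 0.47722431 -0.10615346]
```

View pics/s2c.png

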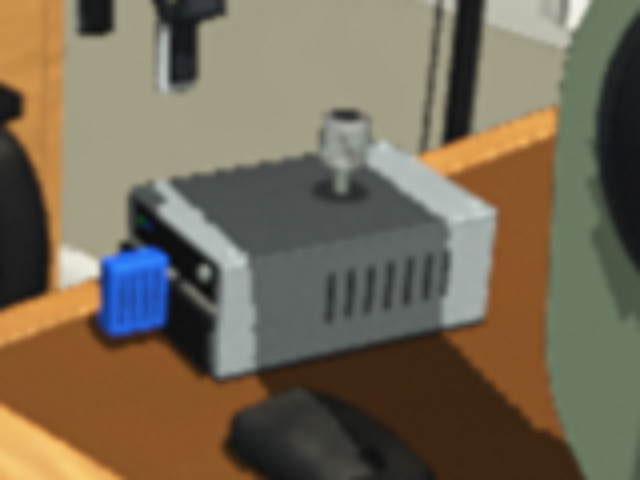

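The crop shows the knob clearly raised (345,140), its top at 122.7 mm, and the tray still shut with the tab at (135,290). Next comes the descent on the tab.

Request:
{"api": "play_rows", "payload": {
  "steps": [
    {"dp": [0,0.03,-0.3],"turn": 0},
    {"dp": [0,0.03,-0.8],"turn": 0},
    {"dp": [0,0.03,-1.4],"turn": 0},
    {"dp": [0,0.03,-2.0],"turn": 0},
    {"dp": [0,0.03,-2.5],"turn": 0},
    {"dp": [0,0.03,-2.9],"turn": 0},
    {"dp": [0,0.03,-3.2],"turn": 0},
    {"dp": [0,0.03,-3.37],"turn": 0},
    {"dp": [0,0.03,-3.37],"turn": 0},
    {"dp": [0,0.03,-3.37],"turn": 0}
  ]
}}

```text
time_s: 29.25
tcp_pos: [0.4802, 0.0292, 0.0357]
tool_rot: [0.705, 0.709, 0.0, 0.0]
ft_force: [-0.2, 0.4, -0.4]
grip_width: 0.0856
grasp_force: 0.0
```

Request:
{"api": "play_rows", "payload": {
  "steps": [
    {"dp": [0,0,0],"turn": 0},
    {"dp": [0,0,0],"turn": 0},
    {"dp": [0,0,0],"turn": 0},
    {"dp": [0,0,0],"turn": 0},
    {"dp": [0,0,0],"turn": 0},
    {"dp": [0,0,0],"turn": 0},
    {"dp": [0,0,0],"turn": 0},
    {"dp": [0,0,0],"turn": 0},
    {"dp": [0,0,0],"turn": 0},
    {"dp": [0,0,0],"turn": 0}
  ],
  "hand": 0
}}

```text
time_s: 30.25
tcp_pos: [0.4801, 0.0295, 0.0357]
tool_rot: [0.705, 0.709, 0.0, 0.0]
ft_force: [-1.2, -0.1, 8.1]
grip_width: 0.0172
grasp_force: 58.3
```

Request:
{"api": "play_rows", "payload": {
  "steps": [
    {"dp": [0,0,0.01],"turn": 0},
    {"dp": [0,0,0.01],"turn": 0},
    {"dp": [0,0.02,0.01],"turn": 0},
    {"dp": [0,0.04,0.01],"turn": 0},
    {"dp": [0,0.07,0.01],"turn": 0},
    {"dp": [0,0.1,0.01],"turn": 0},
    {"dp": [0,0.13,0.01],"turn": 0},
    {"dp": [0,0.16,0.01],"turn": 0},
    {"dp": [0,0.2,0.01],"turn": 0},
    {"dp": [0,0.2,0.01],"turn": 0}
  ]
}}

```text
time_s: 31.25
tcp_pos: [0.48, 0.0378, 0.0358]
tool_rot: [0.705, 0.709, 0.0, -0.0]
ft_force: [-0.8, 1.1, -1.0]
grip_width: 0.0171
grasp_force: 58.6
```

Low force, and the tray slides.

Request:
{"api": "play_rows", "payload": {
  "steps": [
    {"dp": [0,0.1,0],"turn": 0},
    {"dp": [0,0.25,0],"turn": 0},
    {"dp": [0,0.4,0],"turn": 0},
    {"dp": [0,0.6,0],"turn": 0},
    {"dp": [0,0.8,0],"turn": 0},
    {"dp": [0,1.0,0],"turn": 0},
    {"dp": [0,1.15,0],"turn": 0},
    {"dp": [0,1.25,0],"turn": 0},
    {"dp": [0,1.3,0],"turn": 0},
    {"dp": [0,1.32,0],"turn": 0}
  ]
}}

```text
time_s: 32.25
tcp_pos: [0.48, 0.0903, 0.0358]
tool_rot: [0.705, 0.709, -0.0, 0.0]
ft_force: [-0.0, -1.5, -0.8]
grip_width: 0.0173
grasp_force: 58.4
```

```bash
python3 -c "
from h import *
s()"
```

```text
time_s 32.25
joint_pos [-0.365   0.652   0.0766  2.0934 -0.1193  0.4002 -0.1889]
qvel [-0.0089  0.0004  0.005  -0.0013 -0.001   0.0006 -0.0099]
tau [-1.09840e+00 -8.47384e+01  4.24530e+00 -1.73054e+01 -1.88200e-01
 -3.70000e-03 -6.59000e-02]
tcp_pos [0.48   0.0903 0.0358]
tool_rot [ 0.7053  0.7089 -0.      0.    ]
ft_force [-0.0467 -1.5158 -0.7625]
ft_torque [-0.2354 -0.0806 -0.0383]
grasp_force 58.4294
grip_width 0.0173
```

Pulled out about 61 mm. Now I let go and rise.

Request:
{"api": "play_rows", "payload": {
  "steps": [
    {"dp": [0,0,0],"turn": 0},
    {"dp": [0,0,0],"turn": 0},
    {"dp": [0,0,0],"turn": 0},
    {"dp": [0,0,0],"turn": 0},
    {"dp": [0,0,0],"turn": 0},
    {"dp": [0,0,0],"turn": 0},
    {"dp": [0,0,0],"turn": 0},
    {"dp": [0,0,0],"turn": 0},
    {"dp": [0,0,0],"turn": 0},
    {"dp": [0,0,0],"turn": 0}
  ],
  "hand": 1
}}

```text
time_s: 33.25
tcp_pos: [0.48, 0.0902, 0.0358]
tool_rot: [0.705, 0.709, -0.0, -0.0]
ft_force: [-0.4, -0.6, 0.7]
grip_width: 0.0856
grasp_force: 0.0
```

Request:
{"api": "play_rows", "payload": {
  "steps": [
    {"dp": [0,0,0.2],"turn": 0},
    {"dp": [0,0,0.5],"turn": 0},
    {"dp": [0,0,1.0],"turn": 0},
    {"dp": [0,0,1.6],"turn": 0},
    {"dp": [0,0,2.2],"turn": 0},
    {"dp": [0,0,2.8],"turn": 0},
    {"dp": [0,0,3.3],"turn": 0},
    {"dp": [0,0,3.6],"turn": 0},
    {"dp": [0,0,3.8],"turn": 0},
    {"dp": [0,0,3.8],"turn": 0}
  ]
}}

```text
time_s: 34.25
tcp_pos: [0.4802, 0.0903, 0.1885]
tool_rot: [0.705, 0.709, 0.001, 0.0]
ft_force: [-0.5, 0.2, 0.1]
grip_width: 0.0853
grasp_force: 0.0
```

```bash
python3 - <<'E'
from h import *
p,d=snap('scene','s3');cv2.imwrite('pics/s3c.png',cv2.resize(p[130:280,220:420],None,fx=4,fy=4))
c=calibration('scene')
for n in ('s2','s3'):
    d=np.load(f'pics/{n}.npy');p=cv2.imread(f'pics/{n}.png').astype(int);v,u=np.mgrid[0:420,0:560];z=d
    P=np.stack([(u-c['cx'])/c['fx']*z,-(v-c['cy'])/c['fy']*z,-z,np.ones_like(z)],-1)@np.linalg.inv(c['world_to_cam']).T
    k=(abs(P[...,0]-.48)<.02)&(abs(P[...,1]+.107)<.02)&(P[...,2]>.07)&(P[...,2]<.135);print('knob',P[k][:,2].max())
    t=(p[...,0]-p[...,2]>60)&(abs(P[...,0]-.48)<.05)&(P[...,2]<.07)&(P[...,2]>.01);q=P[t];print(len(q),np.median(q,0),q[:,2].max())
E
```

```text
knob 0.12273591707567488
327 [0.47348436 0.02946269 0.03902714 1.        ] 0.05824145164356531
knob 0.12215973067372454
337 [0.47221913 0.09026473 0.03883029 1.        ] 0.060371399971747564
```

View pics/s3c.png

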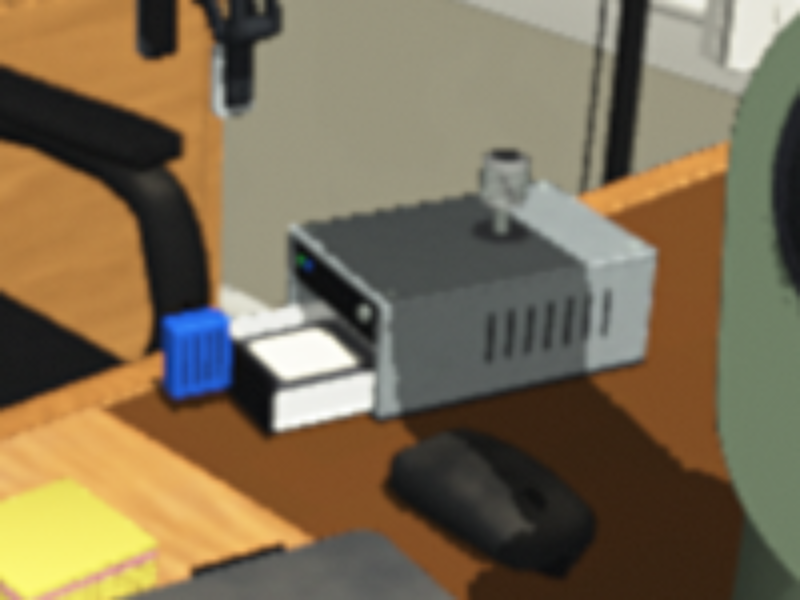

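The crop shows the tray drawn out about 61 mm with the tab at (197,352), still in the bay. The knob is up at (505,180) and the gripper is clear.

```bash
python3 -c "
from workcell import close_job
print(close_job())"
```

```text
the job is handed in; nothing more can be done
None
```

The job is handed in: the screw is fully out and stays up (knob top about 122 mm by camera), the tray is about 61 mm out and still in the bay, and the gripper is clear; the hand-in returned no verdict.

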